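# Lay the orange spatula down on the drip mat

## Task

Take the orange spatula out of the wooden block, press its foot on the black mat so that it swings down between your fingers while you keep hold of it, and leave it lying flat in the middle of the mat, along the mat's length. Leave the green and white spatulas standing where they are.

Things in the scene. Friction and masses are not known exactly. Their poses are not given: they have to be found in the camera images.
- orange_mid (a point): Middle of an orange spatula, 190 mm long, 60 g, standing paddle down in a slot of a fixed wooden block. Own z: up along it (foot at -95, handle top at +95 mm). Paddle: lowest 66 mm, 42 wide (own y) x 10 thick (own x), flat foot. Handle above: 14 x 14 mm bar; pinched along own y about 60 mm above this point, it turns about own y when the foot is pressed down, 35 mm standing above the pinch.
- green_mid (a point): Middle of a green spatula of the same shape, axes and size, in another slot; leave it alone. The block: 165 mm (spatulas' own x) x 85 x 60 mm high, slots in a row along own x, 55 mm apart, 50 mm deep, 2 mm play all round, floor 10 mm above the counter: lift by over 50 mm to clear, then leave along own y, as the neighbours stand equally tall.
- white_mid (a point): Middle of a white spatula of the same shape, axes and size, in another slot; leave it alone.
- mat: Black rubber drip mat, fixed, 280 mm (own x, its length) x 140 mm (own y) x 4 mm thick, grey line along its middle; origin at the centre of its underside, z up. It lies on the other side (left or right) of the counter from the block.
Mind the look-alikes: they are no part of the job. What is shaped like the part that bears white_mid but blue is not meant.

How it is judged (in metres and radians):
On the way, in this order (a step that is already met when the one before it is completed fails the run):
1. the orange spatula is out of the block, held upright in the fingers over the mat (contact force between the fingers and orange above 0.5 N and angle between orange_mid's own z axis and vertical below 0.35 rad and horizontal distance between orange_mid and mat below 0.15 m), for 0.1 s.
2. held in the fingers with its foot pressed on the mat, it has swung half-way down (35 to 60 degrees from upright) (contact force between the fingers and orange above 0.5 N and contact force between orange and mat above 0.1 N and angle between orange_mid's own z axis and vertical between 0.61 and 1.05 rad), for 0.1 s.
3. still held in the fingers and touching the mat, it is nearly flat (over 70 degrees from upright) (contact force between the fingers and orange above 0.5 N and contact force between orange and mat above 0.1 N and angle between orange_mid's own z axis and vertical above 1.22 rad), for 0.1 s.
At the end, for the whole second after the job is handed in: The orange spatula lies flat on the mat on a broad side, released and at rest, along the mat's length within 12 degrees (either way round), its middle within 25 mm across and 35 mm along of the mat's centre; the green and white spatulas still stand in the block (angle between orange_mid's own z axis and vertical between 1.48 and 1.66 rad and angle between orange_mid's own y axis and vertical between 1.37 and 1.77 rad and height (world z) of orange_mid below 0.02 m and angle between the z axis of orange_mid and the x axis of mat, either way round below 0.21 rad and y of orange_mid in the frame of mat between -0.025 and 0.025 m and x of orange_mid in the frame of mat between -0.035 and 0.035 m and linear speed of orange below 0.02 m/s and angle between each of green_mid, white_mid's own z axis and vertical below 0.15 rad); the robot touches nothing.
It fails at once if the green or white spatula is moved from its slot (over 20 mm) (distance of any of green_mid, white_mid from where it was at the start of the episode above 0.02 m).
It also fails if it takes over 51 s, if anything falls off the work surface, if the arm or the gripper's body presses on something with over 40 N, if the wrist force passes 120 N, or if a joint passes its speed limit or range.

## Robot

A 6-joint arm with a two-finger parallel gripper is mounted at the origin on the work surface. World frame = base frame: x ahead of the robot, y to its left, z up, the work surface at z = 0. Lengths are in mm, angles in rad, forces in N, time in s.
With the tool pointing down it reaches from about 400 to 825 mm from the base axis. Payload 7 kg.
Tool frame: the origin (TCP) lies at the very end of the fingers, on their centre line; the grasp point (between the pads) lies 19 mm behind it; z points along the fingers, y is the line along which they close (so a half turn about z gives the same grasp; the last joint's range is limited). The gripper opens to 88 mm and grips with 3 to 60 N. Pads are 19 mm wide; open, the fingers measure 130 mm over their backs; the gripper's body (78 mm by 193 mm) begins 47 mm behind the grasp point.
Start: joints at [-0.977, 0.359, 0.012, 0, -1.224, -0.288], TCP at [203.186, -643.67, 226.561] pointing down, gripper open.
Joint ranges: [-3.07, 3.07], [-1.43, 2.12], [-1.02, 1.25], [-3.03, 1.67], [-3.05, -0], [-3.03, 3.03]. Speed limits (rad/s): [2.39, 2.39, 3.01, 3.14, 3.14, 3.14].

## Interface

Orientations are given as [roll, pitch, yaw] about the fixed x, y, z axes, in that order (R = Rz(yaw) Ry(pitch) Rx(roll)).
In Python, from rig import * gives the robot as it stands.
- The arm moves only by the tool step_arm, never from a script. Its arguments are lists of equal length, an entry for each row: "translation": the shift along the world's x, y, z in cm, a list of three; "turn": the turn, a rotation vector about the world's x, y, z in degrees, a list of three. In form: {"translation": [[x, y, z], ...], "turn": [[rx, ry, rz], ...]}. A call has 1 to 10 rows; each row shifts and turns the commanded pose from where the row before left it; what a row does not reach is not made up. A row lasts 1/10 s, in which the tool goes at most 50 mm and 8.59 degrees, less where a joint would pass 70% of its speed; a pose out of reach is approached as far as the arm can. A call with a gripper value outside its range is refused whole. "grip" is the opening, from 0 (shut) to 1 (fully open), set as the call begins (left out, the last holds). The fingers move at their own pace and stop on an object; the grip force is fixed at half the most. Time passes only in rows, so rows that do not move let the fingers close. It gives the time, the measured TCP pose, the force, the opening and the grip force at its end, in the units of the state.
- read_state(): the state, without advancing time (a new reading comes with each control period).
- get_image(name): name is "scene" or "top" or "wrist"; returns a dict with "frame" (400x640x3 uint8, blue, green, red), "z_map" (400x640 float32, mm along the optical axis (not along the pixel's ray), 0 where there is no reading), "fx", "fy", "cx", "cy" (pixels), "rvec" (rotation vector, rad) and "tvec" (3), from world to camera coordinates, as OpenCV has them. Camera axes: x right, y down, z forward; pixel columns grow to the right and rows downward; lengths in mm; the calibration is good to about 2 mm. A picture is of the moment at which its call begins.
- hand_in(): hands the job in; it is judged then, once.
The state is a dict: "t": time; "q": joint angles; "qvel": joint speeds; "tau": joint torques, N m; "tcp_pos": TCP position; "tool_rot": TCP orientation; "force": force on the tool from outside, world axes, zero at the start; "moment": the same for the moment, N m; "grip_width": finger opening in mm; "grasp_force": force on a finger pad.
Only numpy, scipy, OpenCV 4.12 (cv2) and the standard library are available. Lean on these libraries where they do the work, as an engineer would, in place of code of your own. Each camera call takes 0.05 s, during which the arm holds its last target. There are 200 camera calls.

## Working session

There is one attempt and no reset: what is moved stays moved. The work goes in short steps, Python scripts to look and compute and a tool call to move; the robot and the scene stay as the last step left them, time stands still between calls to the robot, and variables do not carry over. Pictures are saved under pics/ and viewed, at most 10 in all, crops included, and the job is handed in when it is done.

Besides the shell and the picture viewer there is one more tool, called after "Request:" in YAML: its name, and indented under it one key for each argument. step_arm: Moves the arm, as the interface text tells. Its arguments: {"type":"object","properties":{"translation":{"type":"array","items":{"type":"array","items":{"type":"number"}}},"turn":{"type":"array","items":{"type":"array","items":{"type":"number"}}},"grip":{"type":"number"}},"required":["translation","turn"]}

```bash
mkdir -p pics
cat > h.py <<'E'
from rig import *
import numpy as np, cv2
def cloud(im):
    R,_=cv2.Rodrigues(np.array(im["rvec"],float)); t=np.array(im["tvec"],float).ravel()
    v,u=np.mgrid[0:400,0:640]; z=im["z_map"].astype(float)
    P=np.stack([(u-im["cx"])/im["fx"]*z,(v-im["cy"])/im["fy"]*z,z],-1)
    W=(P-t)@R
    W[z<=0]=np.nan
    return W
def masks(im):
    h=cv2.cvtColor(im["frame"],cv2.COLOR_BGR2HSV); H,S,V=[h[...,i].astype(int) for i in range(3)]
    return dict(orange=(H>5)&(H<18)&(S>170)&(V>120),green=(H>40)&(H<85)&(S>100)&(V>50),blue=(H>95)&(H<130)&(S>120)&(V>60),white=(S<30)&(V>200),black=(V<50))
E
python3 - <<'E'
from h import *
a=get_image("scene");b=get_image("top")
cv2.imwrite("pics/a.png",a["frame"]);cv2.imwrite("pics/b.png",b["frame"])
for n,im in(("scene",a),("top",b)):
    W=cloud(im)
    for k,m in masks(im).items():
        nn,l,st,c=cv2.connectedComponentsWithStats(m.astype(np.uint8))
        for i in range(1,nn):
            if st[i,4]>60:
                p=W[l==i];p=p[~np.isnan(p[:,0])]
                if len(p):print(n,k,st[i],np.percentile(p,[2,50,98],axis=0).round().astype(int).tolist())
E
```

```text
scene orange [224 216  32  60 253] [[519, -214, 60], [541, -204, 173], [543, -185, 201]]
scene green [572   0  23  78 785] [[475, 1214, -17], [553, 1252, 70], [591, 1354, 196]]
scene green [607  17  33  63 958] [[597, 1218, 6], [669, 1250, 83], [695, 1605, 182]]
scene green [606  24  14  32  71] [[568, 1432, 10], [574, 1520, 62], [588, 1557, 119]]
scene green [ 72  62  44  62 953] [[-275, -203, 16], [-270, -132, 60], [-266, -106, 157]]
scene green [ 21  92  22  20 136] [[-273, -304, 87], [-270, -285, 102], [-265, -263, 128]]
scene green [  0  95  33  34 333] [[-274, -350, 69], [-270, -330, 99], [-266, -301, 137]]
scene green [ 26 116  29  22 245] [[-274, -325, 23], [-269, -299, 47], [-266, -266, 70]]
scene green [ 256  232   28   84 1140] [[586, -217, 58], [595, -201, 127], [598, -180, 200]]
scene blue [450  58  13  40  81] [[348, 711, 6], [350, 720, 63], [352, 730, 121]]
scene blue [430  77  13  22 163] [[302, 667, 4], [318, 673, 29], [332, 680, 66]]
scene blue [202 159  26  85 858] [[371, -166, 6], [388, -159, 105], [393, -148, 190]]
scene blue [ 151  178   47   88 1257] [[364, -24
[... 2683 characters left out ...]
1, 127, 3], [532, 215, 5], [665, 303, 8]]
top black [628 105  12  65 510] [[569, -582, 57], [619, -574, 60], [667, -562, 63]]
top black [410 129  39  30 397] [[576, -225, 46], [583, -189, 111], [593, -174, 198]]
top black [392 139  23  88 538] [[450, -182, 6], [525, -166, 34], [602, -149, 59]]
top black [  0 148  29  33 326] [[516, 515, 2], [534, 600, 27], [565, 614, 91]]
top black [ 33 152  21  23 247] [[528, 512, 14], [547, 516, 31], [568, 528, 46]]
top black [416 173  37  16 127] [[520, -241, 16], [527, -206, 62], [537, -186, 191]]
top black [432 266  17  14  80] [[355, -239, 2], [364, -234, 43], [371, -228, 106]]
top black [285 395  46   5 157] [[109, -35, 0], [114, 3, 9], [116, 40, 15]]
```

View pics/a.png

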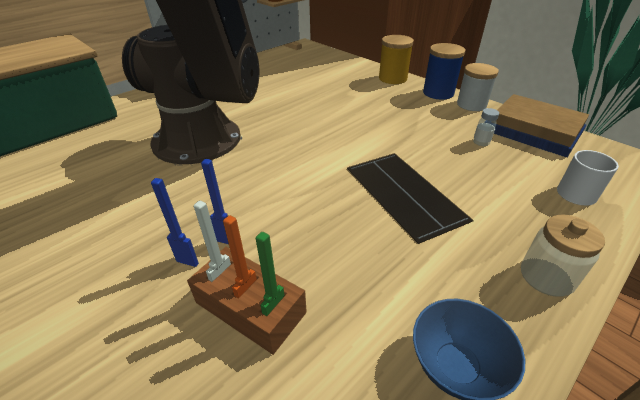

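View pics/b.png

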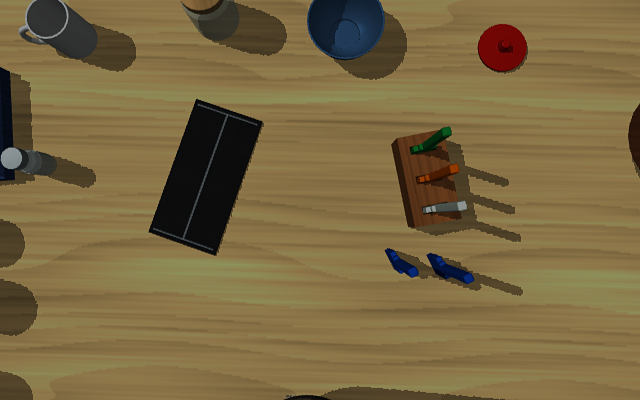

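The scene view shows the block with orange at (235,250) between white (205,235) and green (265,270); the blue look-alikes stand apart. The top view shows the mat centred at about (205,177) and the block at about (430,180).

Run:
```python
from h import *
b=get_image("top");W=cloud(b)
tops=[]
for (x0,y0,n) in((535,-206,'o'),(588,-195,'g'),(481,-217,'w')):
    d=np.hypot(W[...,0]-x0,W[...,1]-y0)
    s=(d<17)&(W[...,2]>195)
    p=W[s];print(n,len(p),p.mean(0).round(1),np.percentile(p,[1,99],axis=0).round(1).tolist(),cv2.minAreaRect(p[:,:2].astype(np.float32)));tops.append(p.mean(0))
d=tops[1]-tops[2];print("row ang",np.degrees(np.arctan2(d[1],d[0])),np.linalg.norm(d[:2]))
m=masks(b)['black'];n,l,st,c=cv2.connectedComponentsWithStats(cv2.morphologyEx(m.astype(np.uint8),cv2.MORPH_CLOSE,np.ones((5,5))))
i=l[177,215]; print("mat",cv2.minAreaRect(W[(l==i)&(W[...,2]<12)][:,:2].astype(np.float32)))
# block top
s=(abs(W[...,2]-60)<3)&(abs(W[...,0]-535)<110)&(abs(W[...,1]+206)<70);print("block",cv2.minAreaRect(W[s][:,:2].astype(np.float32)))
s=read_state();print(s["tcp_pos"],s["tool_rot"],s["t"],s["force"])
```

```text
o 94 [ 534.2 -205.9  200.4] [[527.5, -212.9, 195.7], [540.8, -199.4, 203.4]] ((534.3411865234375, -206.60134887695312), (13.64183235168457, 13.827200889587402), 8.425398826599121)
g 98 [ 587.2 -194.   200.1] [[580.5, -201.7, 195.4], [594.7, -187.1, 202.7]] ((587.723876953125, -194.5779266357422), (13.594032287597656, 13.524618148803711), 15.480633735656738)
w 96 [ 480.8 -217.8  200.1] [[474.4, -225.2, 195.6], [487.5, -211.4, 202.4]] ((481.009521484375, -218.6963348388672), (13.148122787475586, 14.410983085632324), 1.762459397315979)
row ang 12.60526248693196 108.98191896781637
mat ((533.1053466796875, 215.944091796875), (141.3496551513672, 279.89300537109375), 72.41476440429688)
block ((534.66845703125, -207.12109375), (164.9239044189453, 86.36158752441406), 12.605850219726562)
[ 203.05721892 -643.33324358  225.83847843] [ 3.14029903e+00 -1.65377114e-04 -2.83585219e+00] 0.15 [-0.44117566  0.27351835  0.11639003]
```

Request:
step_arm:
  translation:
    - [2.7,3.6,0.1]
    - [2.7,3.6,0.1]
    - [2.7,3.6,0.1]
    - [2.7,3.6,0.1]
    - [2.7,3.6,0.1]
    - [2.7,3.6,0.1]
    - [2.7,3.6,0.1]
    - [2.7,3.6,0.1]
    - [2.7,3.6,0.1]
    - [2.7,3.6,0.1]
  turn:
    - [0,0,-0.5]
    - [0,0,-0.5]
    - [0,0,-0.5]
    - [0,0,-0.5]
    - [0,0,-0.5]
    - [0,0,-0.5]
    - [0,0,-0.5]
    - [0,0,-0.5]
    - [0,0,-0.5]
    - [0,0,-0.4]
  grip: 1

```text
t: 1.15
tcp_pos: [473.9, -281.9, 236.6]
tool_rot: [3.142, 0.0, -2.922]
force: [1.1, -1.3, 0.5]
grip_width: 87.8
grasp_force: 0.0
```

Request:
step_arm:
  translation:
    - [3,3.8,0]
    - [2,2.5,0]
    - [1.1,1.4,0]
    - [0,0,0]
    - [0,0,0]
  turn:
    - [0,0,0]
    - [0,0,0]
    - [0,0,0]
    - [0,0,0]
    - [0,0,0]

```text
t: 1.65
tcp_pos: [533.8, -206.7, 236.2]
tool_rot: [3.141, -0.001, -2.921]
force: [-1.4, -0.4, 0.5]
grip_width: 87.8
grasp_force: 0.0
```

Run:
```python
from h import *
for nm in("wrist","top"):
    b=get_image(nm);W=cloud(b);s=masks(b)['orange']
    for lo,hi in((195,206),(150,180),(62,100)):
        p=W[s&(W[...,2]>lo)&(W[...,2]<hi)]
        if len(p):print(nm,lo,len(p),p.mean(0).round(1),np.percentile(p,[1,99],axis=0).round(1).tolist())
    cv2.imwrite(f"pics/c_{nm}.png",b["frame"])
```

```text
wrist 195 367 [ 533.8 -207.3  199.4] [[527.5, -214.3, 195.5], [541.1, -200.4, 201.4]]
wrist 150 155 [ 528.5 -208.4  166. ] [[527.2, -214.4, 150.7], [531.4, -201.3, 179.9]]
wrist 62 352 [ 533.  -207.1   79.1] [[526.3, -226.9, 63.2], [542.8, -186.7, 98.2]]
```

View pics/c_wrist.png

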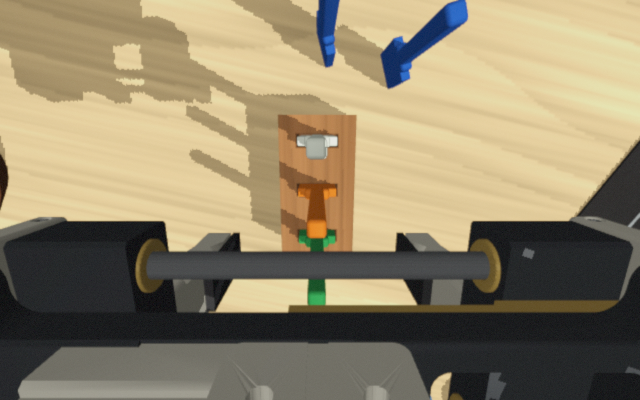

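The wrist view shows the orange top at (317,230), centred between the fingers.

Request:
step_arm:
  translation:
    - [0,0,-2]
    - [0,0,-2]
    - [0,0,-2]
    - [0,0,-2]
    - [0,0,-1]
    - [0,0,0]
    - [0,0,0]
  turn:
    - [0,0,0]
    - [0,0,0]
    - [0,0,0]
    - [0,0,0]
    - [0,0,0]
    - [0,0,0]
    - [0,0,0]

```text
t: 2.45
tcp_pos: [534.4, -207.3, 147.3]
tool_rot: [-3.141, 0.001, -2.922]
force: [0.5, 0.1, 0.9]
grip_width: 87.7
grasp_force: 0.0
```

Request:
step_arm:
  translation:
    - [0,0,0]
    - [0,0,0]
    - [0,0,0]
    - [0,0,0]
    - [0,0,0]
    - [0,0,0]
    - [0,0,0]
    - [0,0,0]
    - [0,0,0]
    - [0,0,0]
  turn:
    - [0,0,0]
    - [0,0,0]
    - [0,0,0]
    - [0,0,0]
    - [0,0,0]
    - [0,0,0]
    - [0,0,0]
    - [0,0,0]
    - [0,0,0]
    - [0,0,0]
  grip: 0

```text
t: 3.45
tcp_pos: [534.2, -206.7, 146.5]
tool_rot: [-3.142, -0.0, -2.921]
force: [-2.4, 2.5, -2.7]
grip_width: 13.6
grasp_force: 29.9
```

Request:
step_arm:
  translation:
    - [0,0,0.5]
    - [0,0,1]
    - [0,0,1.5]
    - [0,0,1.5]
    - [0,0,1.5]
    - [0,0,1]
    - [0,0,1]
    - [0,0,0]
    - [0,0,0]
  turn:
    - [0,0,0]
    - [0,0,0]
    - [0,0,0]
    - [0,0,0]
    - [0,0,0]
    - [0,0,0]
    - [0,0,0]
    - [0,0,0]
    - [0,0,0]

```text
t: 4.35
tcp_pos: [534.0, -206.6, 226.4]
tool_rot: [3.141, -0.0, -2.921]
force: [0.1, -0.9, -1.0]
grip_width: 13.8
grasp_force: 30.0
```

Request:
step_arm:
  translation:
    - [-0.2,1,0]
    - [-0.4,2,0]
    - [-0.6,2.5,0]
    - [-0.6,2.5,0]
    - [-0.6,2.5,0]
    - [-0.6,2.5,0]
    - [-0.4,2,0]
    - [0,0,0]
    - [0,0,0]
  turn:
    - [0,0,0]
    - [0,0,0]
    - [0,0,0]
    - [0,0,0]
    - [0,0,0]
    - [0,0,0]
    - [0,0,0]
    - [0,0,0]
    - [0,0,0]

```text
t: 5.25
tcp_pos: [499.8, -56.1, 226.2]
tool_rot: [-3.142, -0.001, -2.92]
force: [-0.3, -0.3, -0.3]
grip_width: 13.3
grasp_force: 30.0
```

Run:
```python
from h import *
b=get_image("scene");W=cloud(b);s=masks(b)['orange']
p=W[s];p=p[~np.isnan(p[:,0])];print(np.percentile(p,[1,50,99],axis=0).round(1).tolist())
cv2.imwrite("pics/d.png",b["frame"])
print(read_state()["tcp_pos"])
```

```text
[[499.3, -77.1, 92.3], [507.3, -57.0, 142.3], [511.0, -38.1, 240.9]]
[499.95410597 -56.54187187 226.22787238]
```

View pics/d.png

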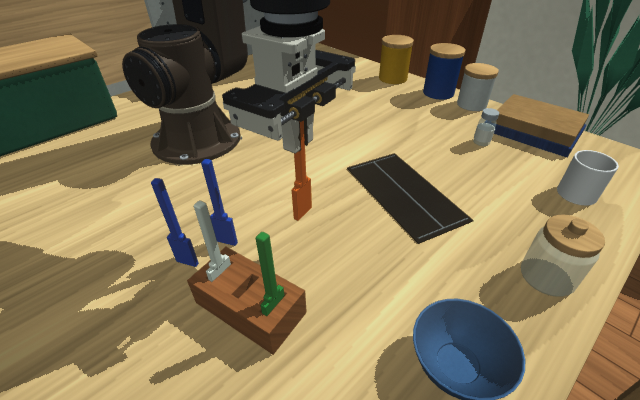

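Orange is held upright at (300,180), foot about 90 mm up, and green and white still stand. On to the mat.

Request:
step_arm:
  translation:
    - [-0.6,2,0]
    - [-0.6,3,0]
    - [-0.6,3.3,0]
    - [-0.6,3.5,0]
    - [-0.7,3.5,0]
    - [-0.7,3.5,0]
    - [-0.6,3.5,0]
    - [-0.6,3.3,0]
    - [-0.6,2.7,0]
    - [-0.6,2,0]
  turn:
    - [0,0,-2]
    - [0,0,-3]
    - [0,0,-3]
    - [0,0,-3.5]
    - [0,0,-3.5]
    - [0,0,-3.5]
    - [0,0,-3.5]
    - [0,0,-3]
    - [0,0,-3]
    - [0,0,-2.3]

```text
t: 6.3
tcp_pos: [438.2, 247.4, 226.2]
tool_rot: [-3.141, -0.0, 2.831]
force: [0.4, 0.7, -0.5]
grip_width: 13.7
grasp_force: 30.0
```

Request:
step_arm:
  translation:
    - [0,0,0]
    - [0,0,-1]
    - [0,0,-2]
    - [0,0,-2]
    - [0,0,-2]
    - [0,0,-0.7]
    - [0,0,0]
    - [0,0,0]
  turn:
    - [0,0,0]
    - [0,0,0]
    - [0,0,0]
    - [0,0,0]
    - [0,0,0]
    - [0,0,0]
    - [0,0,0]
    - [0,0,0]

```text
t: 7.1
tcp_pos: [438.7, 246.1, 150.1]
tool_rot: [3.141, 0.0, 2.833]
force: [0.1, -0.0, -0.4]
grip_width: 14.0
grasp_force: 30.0
```

Run:
```python
from h import *
for nm in("scene","top"):
    b=get_image(nm);W=cloud(b);s=masks(b)['orange']
    p=W[s];p=p[~np.isnan(p[:,0])];print(nm,len(p),np.percentile(p,[1,50,99],axis=0).round(1).tolist())
s=read_state();u=np.array([.953,-.302]);v=np.array([.302,.953]);d=s["tcp_pos"][:2]-np.array([533.1,215.9]);print(s["tcp_pos"],d@u,d@v,s["tool_rot"],s["force"],s["q"])
```

```text
scene 33 [[431.3, 224.7, 36.3], [439.9, 236.1, 83.3], [451.1, 262.1, 173.0]]
top 10 [[494.1, -404.2, 0.8], [838.3, -337.3, 8.2], [843.9, -252.8, 56.7]]
[438.78121565 246.5545847  150.50492872] -99.14348606569297 0.7295463450188775 [3.14020321e+00 8.05300547e-04 2.83295456e+00] [ 0.06882021  0.16718558 -0.05036237] [ 9.03118872e-01  1.41560193e-01 -4.69246559e-01  3.24750057e-04
 -9.58405795e-01 -2.78273919e+00]
```

Request:
step_arm:
  translation:
    - [0,0,-0.4]
    - [0,0,-0.3]
    - [0,0,-0.2]
    - [0,0,-0.1]
    - [0,0,0]
    - [0,0,0]
  turn:
    - [0,0,0]
    - [0,0,0]
    - [0,0,0]
    - [0,0,0]
    - [0,0,0]
    - [0,0,0]

```text
t: 7.8
tcp_pos: [438.3, 246.3, 140.3]
tool_rot: [3.142, 0.001, 2.834]
force: [-3.0, -0.5, 8.2]
grip_width: 13.9
grasp_force: 30.0
```

Request:
step_arm:
  translation:
    - [0.64,-0.2,-0.03]
    - [0.64,-0.2,-0.06]
    - [0.64,-0.2,-0.07]
    - [0.64,-0.2,-0.09]
    - [0.63,-0.2,-0.12]
    - [0.63,-0.2,-0.14]
    - [0.62,-0.2,-0.17]
    - [0.62,-0.2,-0.2]
    - [0.61,-0.2,-0.23]
    - [0.61,-0.19,-0.25]
  turn:
    - [0,0,0]
    - [0,0,0]
    - [0,0,0]
    - [0,0,0]
    - [0,0,0]
    - [0,0,0]
    - [0,0,0]
    - [0,0,0]
    - [0,0,0]
    - [0,0,0]

```text
t: 8.8
tcp_pos: [501.5, 226.3, 126.7]
tool_rot: [3.141, 0.001, 2.834]
force: [-0.7, -0.7, 6.2]
grip_width: 14.1
grasp_force: 30.0
```

Run:
```python
from h import *
b=get_image("scene");W=cloud(b);s=masks(b)['orange']
p=W[s];p=p[~np.isnan(p[:,0])];print(len(p),np.percentile(p,[1,50,99],axis=0).round(1).tolist())
cv2.imwrite("pics/e.png",cv2.resize(b["frame"][20:240,200:500],None,fx=2.5,fy=2.5))
print(read_state()["tcp_pos"],read_state()["force"])
```

```text
35 [[442.6, 215.1, 27.9], [467.5, 223.6, 72.3], [516.7, 254.5, 179.2]]
[502.2040013  226.17759772 126.37017241] [ 0.3820345  -1.42220111  7.82821174]
```

View pics/e.png

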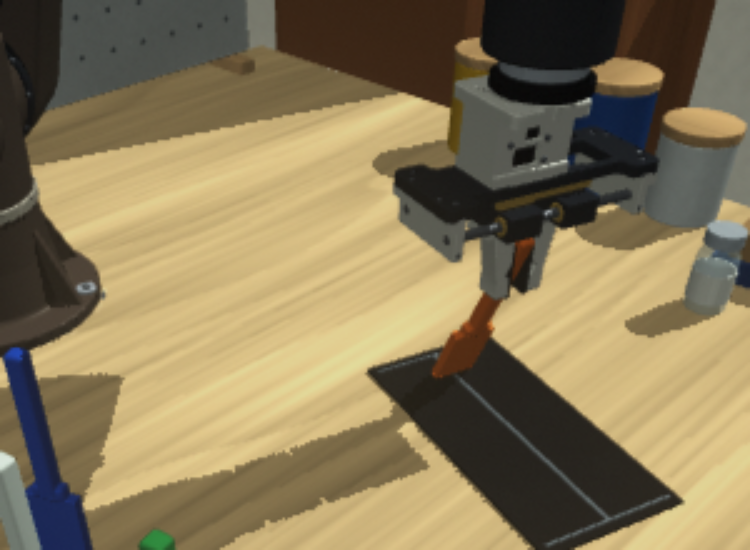

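The foot is held on the mat's line (crop 460,365) and the spatula tilts about 25° as planned; continue the arc.

Request:
step_arm:
  translation:
    - [0.59,-0.19,-0.28]
    - [0.57,-0.18,-0.31]
    - [0.56,-0.18,-0.33]
    - [0.54,-0.17,-0.36]
    - [0.53,-0.17,-0.37]
    - [0.51,-0.16,-0.42]
    - [0.5,-0.16,-0.42]
    - [0.49,-0.15,-0.46]
    - [0.46,-0.14,-0.47]
    - [0.44,-0.14,-0.49]
  turn:
    - [0,0,0]
    - [0,0,0]
    - [0,0,0]
    - [0,0,0]
    - [0,0,0]
    - [0,0,0]
    - [0,0,0]
    - [0,0,0]
    - [0,0,0]
    - [0,0,0]

```text
t: 9.85
tcp_pos: [554.9, 210.2, 88.2]
tool_rot: [3.14, 0.003, 2.834]
force: [3.0, -2.5, 8.0]
grip_width: 13.9
grasp_force: 30.0
```

Run:
```python
from h import *
b=get_image("scene")
cv2.imwrite("pics/f.png",cv2.resize(b["frame"][60:260,280:500],None,fx=2.5,fy=2.5))
print(read_state()["tcp_pos"],read_state()["force"])
```

```text
[555.15291245 209.92460307  87.35412049] [ 3.25727582 -2.37842484  7.0515651 ]
```

View pics/f.png

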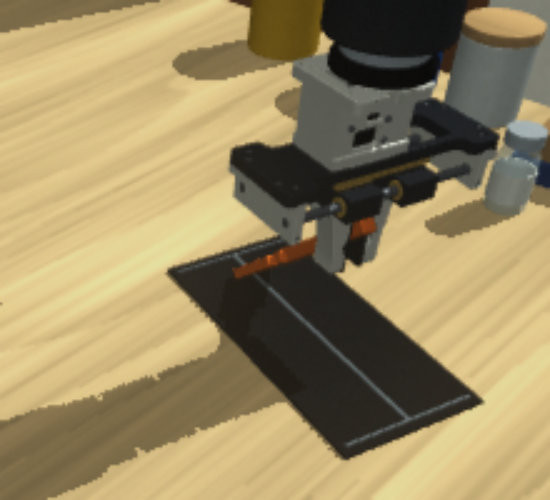

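Half-way down, foot still on the line at crop (235,272). Continue.

Request:
step_arm:
  translation:
    - [0.42,-0.13,-0.52]
    - [0.4,-0.13,-0.53]
    - [0.37,-0.12,-0.55]
    - [0.35,-0.11,-0.57]
    - [0.33,-0.11,-0.58]
    - [0.3,-0.1,-0.6]
    - [0.28,-0.09,-0.61]
    - [0.26,-0.08,-0.62]
    - [0.22,-0.07,-0.63]
    - [0.2,-0.06,-0.65]
  turn:
    - [0,0,0]
    - [0,0,0]
    - [0,0,0]
    - [0,0,0]
    - [0,0,0]
    - [0,0,0]
    - [0,0,0]
    - [0,0,0]
    - [0,0,0]
    - [0,0,0]

```text
t: 10.9
tcp_pos: [584.1, 199.9, 27.5]
tool_rot: [-3.141, -0.0, 2.833]
force: [2.9, -0.3, 3.7]
grip_width: 13.6
grasp_force: 30.0
```

Request:
step_arm:
  translation:
    - [0.17,-0.05,-0.65]
    - [0.15,-0.05,-0.66]
    - [0.1,-0.04,-0.5]
    - [0,0,0]
    - [0,0,0]
    - [0,0,0]
    - [0,0,0]
  turn:
    - [0,0,0]
    - [0,0,0]
    - [0,0,0]
    - [0,0,0]
    - [0,0,0]
    - [0,0,0]
    - [0,0,0]

```text
t: 11.6
tcp_pos: [588.0, 198.6, 10.2]
tool_rot: [-3.141, -0.0, 2.833]
force: [-0.4, 0.4, 0.6]
grip_width: 13.7
grasp_force: 30.0
```

Run:
```python
from h import *
for nm in("scene","top"):
    b=get_image(nm);W=cloud(b);s=masks(b)['orange']|((cv2.cvtColor(b["frame"],cv2.COLOR_BGR2HSV)[...,0]<16)&(cv2.cvtColor(b["frame"],cv2.COLOR_BGR2HSV)[...,1]>190))
    p=W[s&(W[...,2]<60)&(abs(W[...,0]-533)<140)&(abs(W[...,1]-216)<90)]
    q=np.c_[(p[:,:2]-[533.1,215.9])@np.array([[.953,.302],[-.302,.953]]),p[:,2]]
    print(nm,len(q),len(q) and np.percentile(q,[1,50,99],axis=0).round(1).tolist())
    f=b["frame"]; cv2.imwrite(f"pics/g_{nm}.png",cv2.resize(f[100:260,280:500] if nm=="scene" else f[80:270,120:300],None,fx=3,fy=3))
print(read_state()["tcp_pos"],read_state()["force"])
```

```text
scene 90 [[-98.6, -21.9, 8.8], [75.9, -7.1, 45.3], [86.4, 2.7, 53.6]]
top 1060 [[-102.6, -20.9, 6.3], [-57.9, -1.3, 24.1], [16.9, 21.5, 41.4]]
[588.17006264 198.59905527  10.2393642 ] [-0.30768094  0.15014898  0.18652016]
```

View pics/g_scene.png

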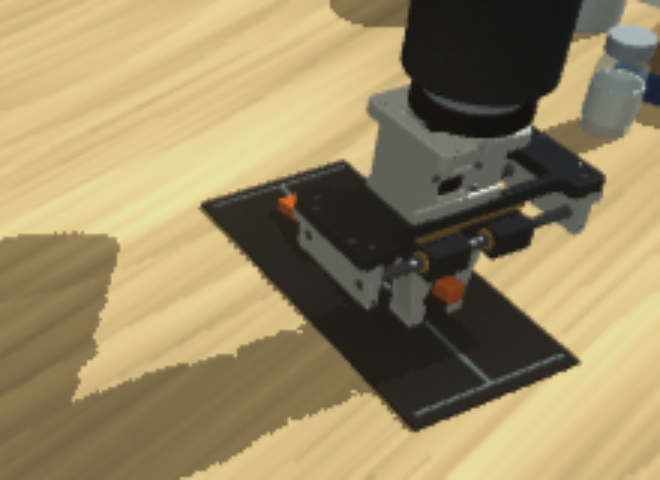

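Spatula lies nearly flat: foot at crop (285,205), handle end at (447,290). Check slope and foot contact.

Run:
```python
from h import *
b=get_image("top");W=cloud(b);h=cv2.cvtColor(b["frame"],cv2.COLOR_BGR2HSV)
s=(h[...,0]<18)&(h[...,1]>170)
p=W[s&(W[...,2]<60)&(abs(W[...,0]-533)<140)&(abs(W[...,1]-216)<90)]
q=np.c_[(p[:,:2]-[533.1,215.9])@np.array([[.953,.302],[-.302,.953]]),p[:,2]]
for a in range(-110,110,12):
    r=q[(q[:,0]>=a)&(q[:,0]<a+12)]
    if len(r)>3: print(a+6,len(r),np.median(r,axis=0).round(1),np.ptp(r[:,1]).round(1))
m=W[(abs((W[...,0]-533)*.953-(W[...,1]-216)*.302)<130)&(abs((W[...,0]-533)*.302+(W[...,1]-216)*.953)<65)&(h[...,2]<50)];print("mat z",np.median(m[:,2]),np.percentile(m[:,2],20))
```

```text
-104 66 [-100.6   -0.2   15.5] 46.3
-92 136 [-92.   -1.1  17.5] 47.3
-80 142 [-80.   -0.9  19.6] 47.8
-68 142 [-68.1   0.   22.4] 48.7
-56 140 [-55.9  -1.9  25.1] 49.5
-44 148 [-44.   -0.4  26.7] 50.7
-32 85 [-32.6  -2.3  30.4] 34.0
-20 57 [-20.   -1.6  32.8] 24.6
-8 54 [-8.  -1.1 35.9] 25.7
4 55 [ 4.  -1.5 38.4] 25.9
16 42 [14.6 -1.1 40.5] 26.7
mat z 414.4000975202342 243.3000987044728
```

Request:
step_arm:
  translation:
    - [0,0,-0.15]
    - [0,0,-0.15]
    - [0,0,0]
    - [0,0,0]
    - [0,0,0]
  turn:
    - [0,0,0]
    - [0,0,0]
    - [0,0,0]
    - [0,0,0]
    - [0,0,0]

```text
t: 12.25
tcp_pos: [588.7, 198.7, 7.3]
tool_rot: [3.141, 0.0, 2.833]
force: [1.7, -1.0, 1.9]
grip_width: 13.9
grasp_force: 30.0
```

Request:
step_arm:
  translation:
    - [0,0,0]
    - [0,0,0]
    - [0,0,0]
    - [0,0,0]
    - [0,0,0]
  turn:
    - [-0.5,-1.4,0]
    - [-0.4,-1.5,0]
    - [0,0,0]
    - [0,0,0]
    - [0,0,0]

```text
t: 12.75
tcp_pos: [588.1, 198.6, 7.0]
tool_rot: [3.142, 0.052, 2.833]
force: [-1.8, 0.2, 1.3]
grip_width: 13.7
grasp_force: 30.0
```

Request:
step_arm:
  translation:
    - [0,0,0]
    - [0,0,0]
    - [0,0,0]
    - [0,0,0]
  turn:
    - [0.5,1.4,0]
    - [0.4,1.5,0]
    - [0,0,0]
    - [0,0,0]

```text
t: 13.15
tcp_pos: [588.5, 198.3, 6.8]
tool_rot: [-3.141, 0.0, 2.832]
force: [0.0, -1.7, -0.7]
grip_width: 13.8
grasp_force: 30.0
```

Request:
step_arm:
  translation:
    - [0,0,0.1]
    - [0,0,0]
    - [0,0,0]
    - [0,0,0]
    - [0,0,0]
    - [0,0,0]
    - [0,0,0]
    - [0,0,0]
    - [0,0,0]
    - [0,0,0]
  turn:
    - [0,0,0]
    - [0,0,0]
    - [0,0,0]
    - [0,0,0]
    - [0,0,0]
    - [0,0,0]
    - [0,0,0]
    - [0,0,0]
    - [0,0,0]
    - [0,0,0]
  grip: 1

```text
t: 14.15
tcp_pos: [588.4, 198.6, 8.1]
tool_rot: [3.142, -0.0, 2.833]
force: [0.3, -0.8, -0.3]
grip_width: 85.8
grasp_force: 0.0
```

Request:
step_arm:
  translation:
    - [0,0,1]
    - [0,0,2]
    - [0,0,3]
    - [0,0,4]
    - [0,0,4]
    - [0,0,3]
    - [0,0,0]
    - [0,-4,0]
    - [0,-4,0]
    - [0,-4,0]
  turn:
    - [0,0,0]
    - [0,0,0]
    - [0,0,0]
    - [0,0,0]
    - [0,0,0]
    - [0,0,0]
    - [0,0,0]
    - [0,0,0]
    - [0,0,0]
    - [0,0,0]

```text
t: 15.15
tcp_pos: [587.9, 77.6, 178.4]
tool_rot: [3.141, 0.0, 2.834]
force: [1.1, -0.8, -0.2]
grip_width: 87.5
grasp_force: 0.0
```

Run:
```python
from h import *
b=get_image("scene");cv2.imwrite("pics/i.png",b["frame"])
for nm in("scene","top"):
    b=get_image(nm);W=cloud(b);h=cv2.cvtColor(b["frame"],cv2.COLOR_BGR2HSV)
    s=(h[...,0]<18)&(h[...,1]>170)
    p=W[s&(W[...,2]<60)&(abs(W[...,0]-533)<140)&(abs(W[...,1]-216)<90)]
    q=np.c_[(p[:,:2]-[533.1,215.9])@np.array([[.953,.302],[-.302,.953]]),p[:,2]]
    if len(q)>5:print(nm,len(q),np.percentile(q,[1,50,99],axis=0).round(1).tolist(),cv2.minAreaRect(q[:,:2].astype(np.float32)))
    for a in range(-110,110,30):
        r=q[(q[:,0]>=a)&(q[:,0]<a+30)]
        if len(r)>3: print(a+15,np.median(r,axis=0).round(1))
print(read_state()["tcp_pos"],read_state()["grip_width"])
```

```text
scene 765 [[-99.0, -22.1, 4.0], [-26.4, -5.7, 16.1], [87.5, 19.5, 19.5]] ((-12.705345153808594, 4.971227645874023), (203.01295471191406, 54.85281753540039), 0.1296406388282776)
-95 [-88.7  -2.4  15.9]
-65 [-65.3  -5.2  15.9]
-35 [-36.6  -7.   15.9]
-5 [-4.4 -6.1 16.6]
25 [25.3 -5.6 16.9]
55 [55.7 -6.6 16.9]
85 [81.4 -4.9 16.1]
top 1370 [[-102.5, -21.0, 4.8], [-45.9, -1.7, 17.6], [82.4, 22.2, 21.7]] ((-8.26763916015625, 2.5573081970214844), (191.6629638671875, 47.4755973815918), 0.3450290262699127)
-95 [-91.8  -0.9  17.2]
-65 [-65.   -1.   17.2]
-35 [-39.1  -1.5  17.7]
-5 [-5.  -1.8 18.9]
25 [24.8 -2.6 18.9]
55 [54.9 -2.  19. ]
85 [77.5 -2.1 18.5]
[588.00483264  76.45784207 178.51040028] 87.84575813390042
```

View pics/i.png

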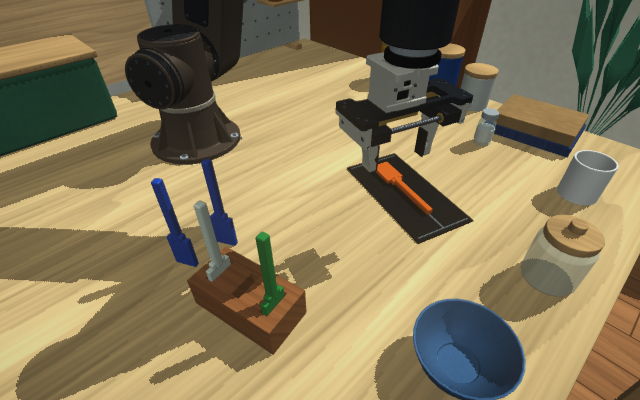

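The orange spatula lies flat along the mat's line (390,175 to 430,210), about 10 mm from the centre and straight. Green and white still stand, and the gripper is clear.

```bash
python3 -c "
from rig import *
print(hand_in())"
```

```text
the job is handed in; nothing more can be done
None
```

I handed the job in at about 15 s of the 51 s allowed; no verdict came back. The orange spatula lies flat along the mat, about 10 mm from its centre and within 1° of its length, and the green and white spatulas still stand in the block.

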